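# Cheese tower under the dome

### The arm

A 6-joint arm with a two-finger parallel gripper is mounted at the origin on the work surface. World frame = base frame: x ahead of the robot, y to its left, z up, the work surface at z = 0. Lengths are in m, angles in rad, forces in N, time in s.
With the tool pointing down it reaches from about 0.325 to 0.85 m from the base axis. Payload 4.4 kg.
Tool frame: the origin (TCP) lies midway between the tips of the shut fingers; the grasp point (between the pads) lies r.pinch_z behind it (r.pinch_z is the distance from the TCP to the grasp point, in m); z points along the fingers, y is the line along which they close (so a half turn about z gives the same grasp; the last joint's range is limited). The gripper opens to 94 mm and grips with 3 to 60 N. Pads are 16 mm wide; open, the fingers measure 119 mm over their backs; the gripper's body (75 mm by 177 mm) begins 78 mm behind the grasp point.
Start: joints at [-1.278, 0.207, 1.542, -0, 1.393, -0.15], TCP at [0.246, -0.52, 0.205] pointing down, gripper open.
Joint ranges: [-2.73, 2.73], [-0.86, 2.22], [0.23, 2.46], [-1.11, 4.25], [0.08, 2.63], [-2.82, 2.82]. Speed limits (rad/s): [2.79, 2.79, 3.14, 3.14, 3.14, 3.14].

### API

Orientations are given as [roll, pitch, yaw] about the fixed x, y, z axes, in that order (R = Rz(yaw) Ry(pitch) Rx(roll)).
In Python, from plant import state, vision, r gives the robot as it stands. The module is installed in compiled form; this text tells all that it offers.
- The arm moves only by the tool send_rows, never from a script. Its argument "deltas" is a list of rows, each a list of 7 numbers: the opening, from -1 (shut) to 1 (fully open), then the shift along the tool's x, y, z in cm, then the turn, a rotation vector about the tool's x, y, z in rad. In form: [[gripper, tx, ty, tz, wx, wy, wz], ...]. A call has 1 to 12 rows; each row is the pose to reach, as a shift and turn from the pose commanded when the call began, along the tool's axes at that moment; what a row does not reach only later rows make up. A row lasts 1/12 s, in which the tool goes at most 41.7 mm and 7.16 degrees, less where a joint would pass 70% of its speed; a pose out of reach is approached as far as the arm can. A call with a gripper value outside its range is refused whole. The fingers move at their own pace and stop on an object; "squeeze" is the grip in N (left out, the last holds). Time passes only in rows, so rows that repeat a pose let the fingers close. It gives the time, the measured TCP pose, the force, the opening and the grip force at its end, in the units of the state.
- state(): the state, without advancing time (a new reading comes with each control period).
- vision.capture(name): name is "scene" or "top" or "wrist"; returns a dict with "image" (480x640x3 uint8, red, green, blue), "z_map" (480x640 float32, m along the optical axis (not along the pixel's ray), 0 where there is no reading), "fx", "fy", "cx", "cy" (pixels), "dist_coeffs" ([k1, k2, p1, p2, k3] as OpenCV has them; the pictures are not rectified), "world_from_camera" (4x4, takes a point from camera to world coordinates); the wrist camera has in their place "mount" (4x4, takes a point from camera to tool coordinates, whose origin is the TCP and whose axes are the flange's). Camera axes: x right, y down, z forward; pixel columns grow to the right and rows downward; lengths in m; the calibration is good to about 2 mm. A picture is of the moment at which its call begins: read the wrist's pose just before it.
- r.job_done(): hands the job in; it is judged then, once.
The state is a dict: "t": time; "joints": joint angles; "joint_vel": joint speeds; "tau": joint torques, N m; "ee_pos": TCP position; "tcp_rot": TCP orientation; "ft_force": force on the tool from outside, world axes, zero at the start; "moment": the same for the moment, N m; "finger_gap": finger opening in m; "finger_force": force on a finger pad.
Only numpy, scipy, OpenCV 4.12 (cv2) and the standard library are available. Lean on these libraries where they do the work, as an engineer would, in place of code of your own. Each camera call takes 0.05 s, during which the arm holds its last target. There are 200 camera calls.

### The job

Make up a little display tower from the three round cheeses on the long serving board: put the large one in the middle of the round wooden board, the medium one centred on top of it and the small one centred on top of that. Then cover the tower with the glass dome, standing it centred on the board; set the glass down gently. Leave everything else on the counter where it is.

Things in the scene. Friction and masses are not known exactly. Their poses are not given: they have to be found in the camera images.
- large_cheese: round ivory-coloured cheese, a plain upright drum 68 mm in diameter and 38 mm tall (the widest of the three), lying flat on the long, 15 mm thick serving board among the others; origin at the centre of its underside, z up. About 150 g, firm rind.
- medium_cheese: round ivory-coloured cheese, a plain upright drum 54 mm in diameter and 32 mm tall (the middle one of the three), lying flat on the long, 15 mm thick serving board among the others; origin at the centre of its underside, z up. About 85 g, firm rind.
- small_cheese: round ivory-coloured cheese, a plain upright drum 40 mm in diameter and 28 mm tall (the narrowest of the three), lying flat on the long, 15 mm thick serving board among the others; origin at the centre of its underside, z up. About 45 g, firm rind.
- dome: clear glass cheese dome, open below, on the counter: 150 mm in diameter, wall 4 mm, glass 125 mm tall (120 mm inside); on a steel neck on top a dark wooden knob 31 mm in diameter, from 135 to 165 mm above the rim. Origin at the centre of the rim, z up. About 0.55 kg. Grip the knob from above, near 150 mm over the rim: there the tips clear the glass and the dome hangs level.
- round_board: round wooden board lying on the counter, fixed, 180 mm in diameter and 18 mm thick, a fine dark line near its edge; empty at the start. Origin at the centre of its underside, z up; its top is 18 mm above the origin.
- blue_wedge: bystander: wedge of blue-veined cheese on the long serving board, about 100 mm long, 65 mm wide, 45 mm tall; origin inside its underside, pointed end to its -x. To be left alone.
- brick_cheese: bystander: orange rectangular brick of cheese on the long serving board, 95 x 60 x 45 mm (x, y, z); origin at the centre of its underside. To be left alone.
- knife: bystander: cheese knife lying on the counter between the board and the dome, 210 mm long along its x, 24 mm wide, 18 mm thick, handle to -x; origin on its underside near mid-length. To be left alone.
- honey_jar: bystander: amber honey jar, 64 mm in diameter, 85 mm tall, at one side of the counter; origin at the centre of its underside. To be left alone.
- fig_bowl: bystander: white bowl of figs, 104 mm in diameter, 40 mm tall, at the other side of the counter; origin at the centre of its underside. To be left alone.

How it is judged:
On the way, in this order (a step that is already met when the one before it is completed fails the run):
1. the large cheese stands flat in the middle of the round board, let go (horizontal distance between large_cheese and round_board below 0.015 m and z of large_cheese in the frame of round_board between 0.013 and 0.023 m and angle between large_cheese's own z axis and vertical below 0.12 rad and linear speed of large_cheese below 0.03 m/s and angular speed of large_cheese below 0.3 rad/s and contact force between large_cheese and the fingers below 0.3 N), for 0.2 s.
2. the medium cheese rests centred on the large one, let go (horizontal distance between large_cheese and round_board below 0.015 m and z of large_cheese in the frame of round_board between 0.013 and 0.023 m and angle between each of large_cheese, medium_cheese's own z axis and vertical below 0.12 rad and horizontal distance between medium_cheese and large_cheese below 0.01 m and z of medium_cheese in the frame of large_cheese between 0.033 and 0.043 m and linear speed of medium_cheese below 0.03 m/s and angular speed of medium_cheese below 0.3 rad/s and contact force between medium_cheese and the fingers below 0.3 N), for 0.2 s.
3. the small cheese rests centred on the medium one, let go (horizontal distance between large_cheese and round_board below 0.015 m and z of large_cheese in the frame of round_board between 0.013 and 0.023 m and angle between each of large_cheese, medium_cheese, small_cheese's own z axis and vertical below 0.12 rad and horizontal distance between medium_cheese and large_cheese below 0.01 m and z of medium_cheese in the frame of large_cheese between 0.033 and 0.043 m and horizontal distance between small_cheese and medium_cheese below 0.01 m and z of small_cheese in the frame of medium_cheese between 0.027 and 0.037 m and linear speed of small_cheese below 0.03 m/s and angular speed of small_cheese below 0.3 rad/s and contact force between small_cheese and the fingers below 0.3 N), for 0.2 s.
At the end, for the whole second after the job is handed in: Large cheese flat on the board, within 15 mm of its middle; medium flat on it and small flat on the medium, each within 10 mm of the centre of the one below; the dome level on the board over them, within 14 mm of its middle; all let go and at rest (all of step 3 and linear speed of each of large_cheese, medium_cheese, dome below 0.03 m/s and angular speed of each of large_cheese, medium_cheese, dome below 0.3 rad/s and contact force between each of large_cheese, medium_cheese, dome and the fingers below 0.3 N and horizontal distance between dome and round_board below 0.014 m and z of dome in the frame of round_board between 0.013 and 0.023 m and angle between dome's own z axis and vertical below 0.12 rad); the robot touches nothing.
It fails at once if the blue wedge, the brick, the knife, the jar or the bowl is moved by more than 30 mm (distance of any of blue_wedge, brick_cheese, knife, honey_jar, fig_bowl from where it was at the start of the episode above 0.03 m).
It fails at once if the glass dome is tipped by more than 40 degrees (angle between dome's own z axis and vertical above 0.7 rad).
It fails at once if the glass dome is brought down hard on the board, with more than 40 N (contact force between dome and round_board above 40 N).
It also fails if it takes over 115 s, if anything falls off the work surface, if the arm or the gripper's body presses on something with over 40 N, if the wrist force passes 120 N, or if a joint passes its speed limit or range.

## Working session

There is one attempt and no reset: what is moved stays moved. The work goes in short steps, Python scripts to look and compute and a tool call to move; the robot and the scene stay as the last step left them, time stands still between calls to the robot, and variables do not carry over. Pictures are saved under pics/ and viewed, at most 14 in all, crops included, and the job is handed in when it is done.

Besides the shell and the picture viewer there is one more tool, called after ">>>" by a JSON object that holds its "name" and its "arguments", one argument or row to a line. send_rows: Moves the arm, as the interface text tells. Its arguments: {"type":"object","properties":{"deltas":{"type":"array","items":{"type":"array","items":{"type":"number"}}},"squeeze":{"type":"number"}},"required":["deltas"]}

```bash
mkdir -p pics; cat > h.py <<'E'
import numpy as np, cv2
from plant import state, vision, r
def cap(n, save=None):
    c=vision.capture(n)
    if save: cv2.imwrite('pics/'+save, c['image'][:,:,::-1])
    return c
def KD(c): return np.array([[c['fx'],0,c['cx']],[0,c['fy'],c['cy']],[0,0,1.]]), np.array(c['dist_coeffs'],float)
def rays(c, px):
    K,D=KD(c); p=cv2.undistortPoints(np.array(px,float).reshape(-1,1,2),K,D)[:,0]
    return np.c_[p,np.ones(len(p))]
def onplane(c,px,z,W=None):
    W=np.array(c['world_from_camera']) if W is None else W
    d=rays(c,px)@W[:3,:3].T; o=W[:3,3]
    return o+d*((z-o[2])/d[:,2])[:,None]
def cloud(c,W=None):
    W=np.array(c['world_from_camera']) if W is None else W
    v,u=np.mgrid[0:480,0:640]; d=rays(c,np.c_[u.ravel(),v.ravel()])
    z=c['z_map'].ravel()
    P=(d*z[:,None])@W[:3,:3].T+W[:3,3]; P[z<=0]=np.nan
    return P.reshape(480,640,3)
E
python3 - <<'E'
from h import *
s=state(); print({k:np.round(v,3).tolist() for k,v in s.items()}, r.pinch_z)
for n in('top','scene'):
    c=cap(n,n+'0.png'); print(n,c['fx'],np.round(c['world_from_camera'],3).tolist(),c['dist_coeffs'])
E
```

```text
{'t': 0.0, 'joints': [-1.278, 0.207, 1.543, 0.0, 1.394, -0.151], 'joint_vel': [-0.001, 0.001, 0.0, 0.001, 0.004, 0.003], 'tau': [0.003, -37.087, -28.141, 0.07, 0.036, -0.0], 'ee_pos': [0.246, -0.519, 0.204], 'tcp_rot': [-3.139, -0.0, 0.443], 'ft_force': [0.16, -0.344, -0.107], 'moment': [-0.026, -0.039, -0.05], 'finger_force': 0.0, 'finger_gap': 0.094} 0.0188
top 513.976938509654 [[0.05, -0.978, 0.203, 0.339], [-0.999, -0.049, 0.011, -0.009], [-0.001, -0.203, -0.979, 1.104], [0.0, 0.0, 0.0, 1.0]] [-0.03932925  0.          0.          0.          0.        ]
scene 550.4677585178955 [[-0.22, 0.782, -0.583, 1.142], [0.976, 0.179, -0.127, 0.127], [0.005, -0.597, -0.802, 0.912], [0.0, 0.0, 0.0, 1.0]] [0.04652225 0.         0.         0.         0.        ]
```

View pics/top0.png

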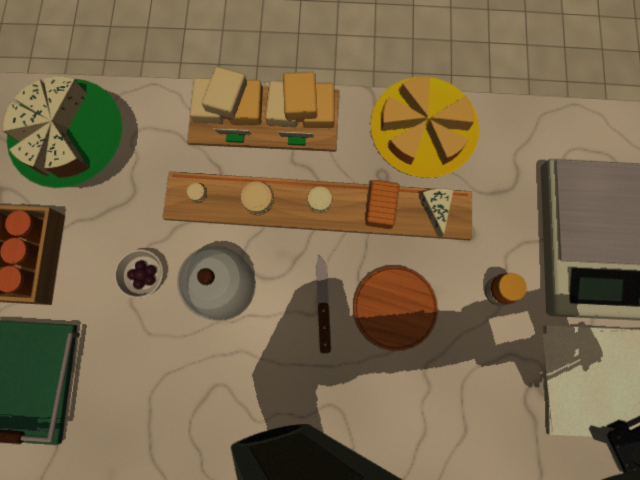

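View pics/scene0.png

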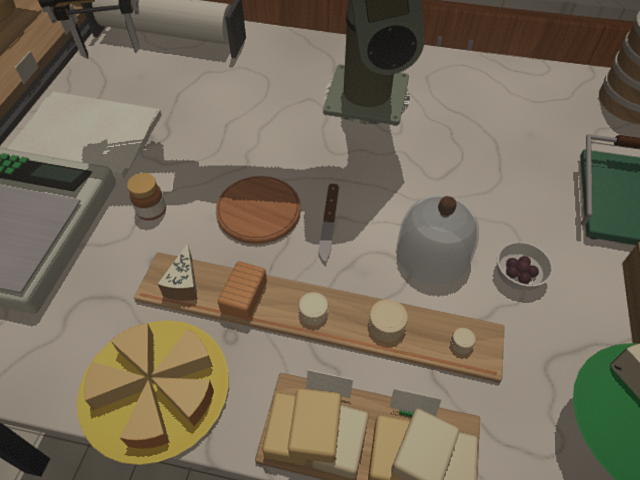

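Top view: small cheese at (196,191), large (256,197), medium (320,199), dome knob (205,277), round board (395,307). The scene view agrees: large (388,318), medium (313,308), small (463,340), knob (447,205), board (259,209).

```bash
cat > m.py <<'E'
from h import *
def circ(P):
    # algebraic least squares circle with trimming
    for _ in range(4):
        A=np.c_[2*P[:,:2],np.ones(len(P))]; s=np.linalg.lstsq(A,(P[:,:2]**2).sum(1),rcond=None)[0]
        R=np.sqrt(s[2]+s[0]**2+s[1]**2); e=abs(np.hypot(*(P[:,:2]-s[:2]).T)-R)
        P=P[e<=max(np.median(e)*2.5,.0005)]
    return np.r_[s[:2],R]
def top(c,seed,z,rad,W=None):
    P=cloud(c,W); q=onplane(c,[seed],z,W)[0]
    v,u=np.mgrid[0:480,0:640]
    m=(abs(P[:,:,2]-z)<.006)&(np.hypot(P[:,:,0]-q[0],P[:,:,1]-q[1])<rad*1.6)
    m=cv2.morphologyEx(m.astype(np.uint8),cv2.MORPH_OPEN,np.ones((3,3)))
    cs,_=cv2.findContours(m,cv2.RETR_EXTERNAL,cv2.CHAIN_APPROX_NONE); k=max(cs,key=cv2.contourArea)[:,0]
    pts=onplane(c,k,z,W); return circ(pts), len(k), np.nanmedian(P[m>0],axis=0)
E
python3 - <<'E'
from m import *
S={'large':((256,197),(388,318),.053,.034),'medium':((320,199),(313,308),.047,.027),'small':((196,191),(463,340),.043,.02),
'board':((395,307),(259,209),.018,.09),'knob':((205,277),(447,203),.165,.0155)}
for i,n in enumerate(('top','scene')):
    c=cap(n)
    for k,s in S.items():
        try: a,l,m=top(c,s[i],s[2],s[3]); print(n,k,a.round(4),l,m.round(4))
        except Exception as e: print(n,k,e)
    hsv=cv2.cvtColor(c['image'],cv2.COLOR_RGB2HSV)
    for k,s in S.items(): print(k,hsv[s[i][1],s[i][0]], cloud(c)[s[i][1],s[i][0]].round(4))
E
```

```text
top large [0.6481 0.145  0.0325] 92 [0.6485 0.145  0.0519]
top medium [0.6524 0.0095 0.0253] 76 [0.6522 0.0095 0.0457]
top small [0.6562 0.2793 0.0185] 50 [0.6567 0.2798 0.0417]
top board [ 0.4299 -0.1607  0.088 ] 259 [ 0.4287 -0.1607  0.0169]
top knob [0.4595 0.2134 0.0119] 39 [0.4595 0.2132 0.1626]
large [ 19 129 170] [0.6462 0.1447 0.0531]
medium [ 22 101 172] [0.6505 0.0085 0.0463]
small [ 20 116 170] [0.6572 0.2776 0.04  ]
board [ 11 199 124] [ 0.4307 -0.1604  0.0203]
knob [ 10 196  56] [0.4556 0.2104 0.167 ]
scene large [0.6531 0.1483 0.0329] 105 [0.6533 0.1486 0.0521]
scene medium [0.658  0.0137 0.026 ] 80 [0.6578 0.0137 0.0459]
scene small [0.6598 0.2808 0.0188] 65 [0.6605 0.2812 0.0424]
scene board [ 0.436  -0.1575  0.0886] 227 [ 0.4382 -0.1574  0.0166]
scene knob [0.4644 0.2146 0.0134] 40 [0.4633 0.2149 0.164 ]
large [ 21  69 169] [0.6553 0.1481 0.0498]
medium [ 24  49 172] [0.6634 0.0142 0.0466]
small [ 21  62 168] [0.6635 0.2809 0.0408]
board [ 12 137 127] [ 0.4398 -0.1545  0.0168]
knob [ 12 114  76] [0.4644 0.2142 0.1609]
```

```bash
cat >> m.py <<'E'
from scipy.spatial.transform import Rotation as Ro
def tool(s=None):
    s=s or state(); T=np.eye(4); T[:3,:3]=Ro.from_euler('xyz',s['tcp_rot']).as_matrix(); T[:3,3]=s['ee_pos']; return T
def d(x,y,z,yaw=0.):
    T=tool(); t=T[:3,:3].T@(np.array([x,y,z])-T[:3,3])*100
    w=(Ro.from_matrix(T[:3,:3]).inv()*Ro.from_euler('xyz',[np.pi,0,yaw])).as_rotvec()
    print('delta',t.round(2),w.round(3))
def wrist(seed,z,rad,save=None):
    "seed: world xy guess"
    T=tool(); c=cap('wrist',save); W=T@np.array(c['mount'])
    K,D=KD(c); Wi=np.linalg.inv(W); p=Wi@np.r_[seed,z,1]
    px=cv2.projectPoints(p[None,:3],np.zeros(3),np.zeros(3),K,D)[0].ravel()
    a,l,m=top(c,px,z,rad,W); print('wrist',px.round(),a.round(4),l,m.round(4)); return c,W
E
python3 -c "
from m import *
d(.65,.147,.25)"
```

```text
delta [ 65.02 -42.89  -4.45] [-0.001  0.     0.443]
```

>>> {"name": "send_rows", "arguments": {
  "deltas": [
    [1,10,-6.6,-4.5,0,0,0.1],
    [1,65,-42.9,-4.5,0,0,0.443],
    [1,65,-42.9,-4.5,0,0,0.443],
    [1,65,-42.9,-4.5,0,0,0.443],
    [1,65,-42.9,-4.5,0,0,0.443],
    [1,65,-42.9,-4.5,0,0,0.443],
    [1,65,-42.9,-4.5,0,0,0.443],
    [1,65,-42.9,-4.5,0,0,0.443],
    [1,65,-42.9,-4.5,0,0,0.443],
    [1,65,-42.9,-4.5,0,0,0.443],
    [1,65,-42.9,-4.5,0,0,0.443],
    [1,65,-42.9,-4.5,0,0,0.443]
  ]
}}

```text
t: 1.2
ee_pos: [0.5031, -0.0947, 0.2389]
tcp_rot: [3.141, -0.0, -0.0]
ft_force: [0.3, -0.4, 0.8]
finger_gap: 0.0943
finger_force: 0.0
```

```bash
python3 -c "
from m import *
d(.65,.147,.25)"
```

```text
delta [ 14.69 -24.17  -1.11] [ 0. -0. -0.]
```

>>> {"name": "send_rows", "arguments": {
  "deltas": [
    [1,14.7,-24.2,-1.1,0,0,0],
    [1,14.7,-24.2,-1.1,0,0,0],
    [1,14.7,-24.2,-1.1,0,0,0],
    [1,14.7,-24.2,-1.1,0,0,0],
    [1,14.7,-24.2,-1.1,0,0,0],
    [1,14.7,-24.2,-1.1,0,0,0],
    [1,14.7,-24.2,-1.1,0,0,0],
    [1,14.7,-24.2,-1.1,0,0,0],
    [1,14.7,-24.2,-1.1,0,0,0],
    [1,14.7,-24.2,-1.1,0,0,0],
    [1,14.7,-24.2,-1.1,0,0,0]
  ]
}}

```text
t: 2.12
ee_pos: [0.649, 0.144, 0.2496]
tcp_rot: [3.141, 0.001, -0.001]
ft_force: [-0.6, -0.5, -0.2]
finger_gap: 0.0942
finger_force: 0.0
```

```bash
python3 -c "
from m import *
c,W=wrist((.65,.147),.053,.034,'w1.png'); print(np.round(c['mount'],3).tolist())
wrist((.655,.012),.047,.027);wrist((.658,.28),.043,.02)
d(.65,.147,.25)"
```

```text
wrist [319. 213.] [0.6526 0.1481 0.0329] 163 [0.6536 0.1481 0.0526]
[[0.0, -0.958, -0.285, 0.084], [1.0, -0.0, 0.0, -0.001], [-0.0, -0.285, 0.958, -0.179], [0.0, 0.0, 0.0, 1.0]]
wrist [434. 208.] [0.6573 0.0136 0.0262] 128 [0.6573 0.0135 0.0465]
wrist [206. 205.] [0.6601 0.2801 0.0193] 96 [0.6605 0.2803 0.0424]
delta [ 0.07 -0.31  0.01] [ 0.    -0.    -0.002]
```

View pics/w1.png

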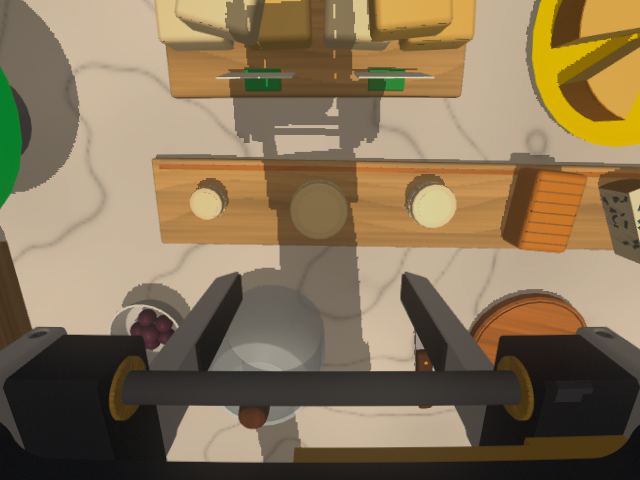

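The wrist view shows large (319,210), medium (433,206) and small (207,203), clear of the fingers; it agrees with the scene camera.

>>> {"name": "send_rows", "arguments": {
  "deltas": [
    [1,0.3,-0.1,4,0,0,0],
    [1,0.3,-0.1,8,0,0,0],
    [1,0.3,-0.1,12,0,0,0],
    [1,0.3,-0.1,16,0,0,0],
    [1,0.3,-0.1,19,0,0,0],
    [1,0.3,-0.1,21,0,0,0],
    [1,0.3,-0.1,22.3,0,0,0],
    [1,0.3,-0.1,22.8,0,0,0],
    [1,0.3,-0.1,22.8,0,0,0],
    [1,0.3,-0.1,22.8,0,0,0]
  ],
  "squeeze": 12
}}

```text
t: 3.1
ee_pos: [0.654, 0.146, 0.0235]
tcp_rot: [-3.141, -0.003, -0.001]
ft_force: [-0.2, -0.7, 0.4]
finger_gap: 0.0942
finger_force: 0.0
```

>>> {"name": "send_rows", "arguments": {
  "deltas": [
    [-1,0,0,0,0,0,0],
    [-1,0,0,0,0,0,0],
    [-1,0,0,0,0,0,0],
    [-1,0,0,0,0,0,0],
    [-1,0,0,0,0,0,0],
    [-1,0,0,0,0,0,0],
    [-1,0,0,0,0,0,0],
    [-1,0,0,0,0,0,0]
  ]
}}

```text
t: 3.77
ee_pos: [0.6532, 0.1464, 0.0227]
tcp_rot: [-3.141, -0.001, -0.0]
ft_force: [-1.8, 0.4, 5.5]
finger_gap: 0.0679
finger_force: 12.0
```

>>> {"name": "send_rows", "arguments": {
  "deltas": [
    [-1,0,0,-1,0,0,0],
    [-1,0,0,-4,0,0,0],
    [-1,0,0,-8,0,0,0],
    [-1,0,0,-12,0,0,0],
    [-1,-2.5,3,-15,0,0,0],
    [-1,-5,6,-18,0,0,0],
    [-1,-8,9,-20,0,0,0],
    [-1,-10.5,12,-22,0,0,0],
    [-1,-13,15,-22,0,0,0],
    [-1,-15.5,18.5,-22,0,0,0],
    [-1,-18,21.5,-22,0,0,0],
    [-1,-20,25,-22,0,0,0]
  ]
}}

```text
t: 4.77
ee_pos: [0.4584, -0.0916, 0.2418]
tcp_rot: [-3.142, 0.0, 0.001]
ft_force: [0.4, -1.0, -0.4]
finger_gap: 0.0678
finger_force: 12.0
```

>>> {"name": "send_rows", "arguments": {
  "deltas": [
    [-1,-2,2.5,0,0,0,0],
    [-1,-3.5,4,0,0,0,0],
    [-1,-4.5,5,0,0,0,0],
    [-1,-5,5.4,0,0,0,0],
    [-1,-5,5.4,0,0,0,0],
    [-1,-5,5.4,0,0,0,0]
  ]
}}

```text
t: 5.27
ee_pos: [0.4106, -0.1447, 0.2416]
tcp_rot: [-3.141, -0.0, -0.001]
ft_force: [0.5, -0.1, -1.5]
finger_gap: 0.068
finger_force: 12.0
```

```bash
python3 -c "
from m import *
c,W=wrist((.436,-.1575),.018,.09,'w2.png')
P=cloud(c,W); hsv=cv2.cvtColor(c['image'],cv2.COLOR_RGB2HSV)
s=state(); print(s['finger_gap'],s['ee_pos'])
d(.436,-.1575,.1)"
```

```text
wrist [332. 189.] [ 0.4347 -0.1597  0.0874] 431 [ 0.4442 -0.1608  0.0174]
0.067714536531491 [ 0.41089292 -0.1444757   0.24161992]
delta [ 2.51  1.31 14.16] [-0.001 -0.     0.   ]
```

View pics/w2.png

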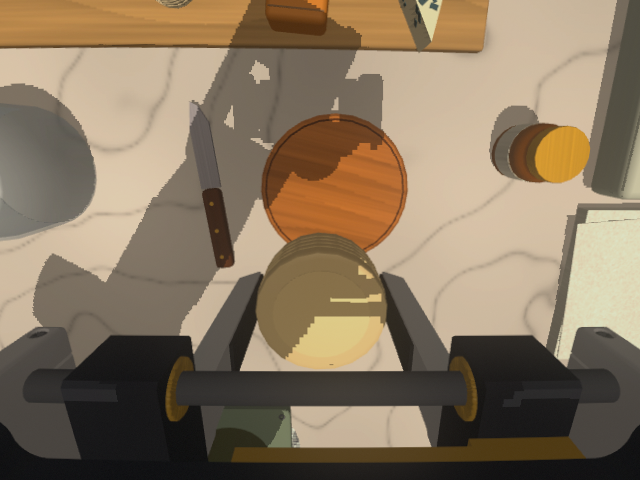

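The board is at about (335,185), partly hidden by the cheese held centrally between the fingers at (322,300).

>>> {"name": "send_rows", "arguments": {
  "deltas": [
    [-1,1,0.6,2,0,0,0],
    [-1,2,1.2,5,0,0,0],
    [-1,2.45,1.45,9,0,0,0],
    [-1,2.45,1.45,13,0,0,0],
    [-1,2.45,1.45,16,0,0,0],
    [-1,2.45,1.45,18.5,0,0,0],
    [-1,2.45,1.45,20,0,0,0],
    [-1,2.45,1.45,20.8,0,0,0],
    [-1,2.45,1.45,21.2,0,0,0],
    [-1,2.45,1.45,21.4,0,0,0],
    [-1,2.45,1.45,21.4,0,0,0],
    [-1,2.45,1.45,21.4,0,0,0]
  ]
}}

```text
t: 6.32
ee_pos: [0.4363, -0.16, 0.0289]
tcp_rot: [3.14, -0.002, 0.0]
ft_force: [-0.5, -0.4, -0.8]
finger_gap: 0.068
finger_force: 12.0
```

>>> {"name": "send_rows", "arguments": {
  "deltas": [
    [-1,0,0,0.1,0,0,0],
    [-1,0,0,0.2,0,0,0],
    [-1,0,0,0.2,0,0,0],
    [-1,0,0,0.2,0,0,0]
  ]
}}

```text
t: 6.65
ee_pos: [0.4352, -0.1597, 0.026]
tcp_rot: [3.141, -0.001, -0.0]
ft_force: [1.0, 0.5, -0.4]
finger_gap: 0.0679
finger_force: 12.0
```

>>> {"name": "send_rows", "arguments": {
  "deltas": [
    [-1,0,0,0.05,0,0,0],
    [0.6,0,0,0.05,0,0,0],
    [1,0,0,0.05,0,0,0],
    [1,0,0,0.05,0,0,0],
    [1,0,0,0.05,0,0,0],
    [1,0,0,0.05,0,0,0]
  ]
}}

```text
t: 7.15
ee_pos: [0.4351, -0.1596, 0.0252]
tcp_rot: [3.142, -0.0, -0.0]
ft_force: [-0.2, -0.0, 0.3]
finger_gap: 0.0932
finger_force: 0.0
```

>>> {"name": "send_rows", "arguments": {
  "deltas": [
    [1,0,0,-2,0,0,0],
    [1,0,0,-5,0,0,0],
    [1,0,0,-9,0,0,0],
    [1,0,0,-13,0,0,0],
    [1,0,0,-17,0,0,0],
    [1,0,0,-20,0,0,0],
    [1,0,0,-22,0,0,0],
    [1,-2,0,-22.4,0,0,0],
    [1,-2.5,0,-22.4,0,0,0],
    [1,-2.5,0,-22.4,0,0,0],
    [1,-2.5,0,-22.4,0,0,0]
  ]
}}

```text
t: 8.07
ee_pos: [0.4096, -0.1592, 0.2481]
tcp_rot: [-3.141, 0.001, -0.001]
ft_force: [0.3, -0.4, -0.9]
finger_gap: 0.0942
finger_force: 0.0
```

```bash
python3 -c "
from m import *
wrist((.4355,-.159),.056,.034,'w3.png'); wrist((.4355,-.159),.018,.09)
d(.6573,.0136,.15)"
```

```text
wrist [322. 192.] [ 0.4342 -0.1584  0.0328] 167 [ 0.4347 -0.1582  0.0556]
wrist [322. 187.] [ 0.4337 -0.1597  0.0881] 415 [ 0.4444 -0.1604  0.0174]
delta [ 24.76 -17.27   9.77] [-0.001  0.002 -0.   ]
```

View pics/w3.png

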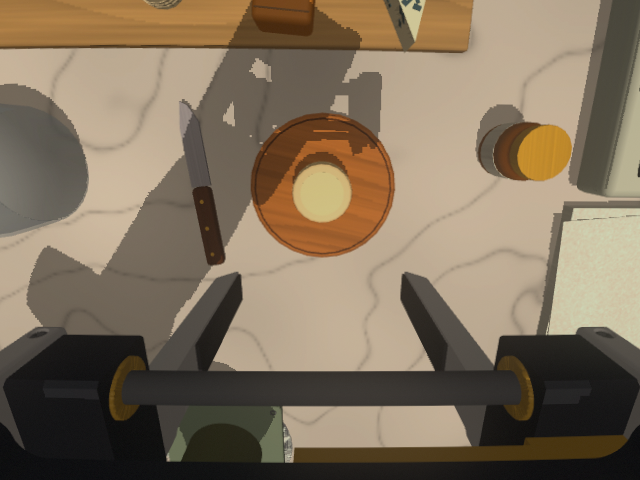

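The large cheese stands centrally on the board, (322,193) against the board's (322,185). Now for the medium one.

>>> {"name": "send_rows", "arguments": {
  "deltas": [
    [1,3,-2,0,0,0,0],
    [1,6,-4,0,0,0,0],
    [1,9,-6.3,0,0,0,0],
    [1,12,-8.4,0,0,0,0],
    [1,15,-10.5,0,0,0,0],
    [1,18,-12.5,1,0,0,0],
    [1,21,-14.6,3,0,0,0],
    [1,23.5,-16.4,5,0,0,0],
    [1,24.8,-17.3,7,0,0,0],
    [1,24.8,-17.3,10,0,0,0],
    [1,24.8,-17.3,10,0,0,0],
    [1,24.8,-17.3,10,0,0,0]
  ]
}}

```text
t: 9.17
ee_pos: [0.6558, 0.014, 0.1453]
tcp_rot: [-3.141, 0.008, 0.0]
ft_force: [-1.0, 0.1, -0.0]
finger_gap: 0.094
finger_force: 0.0
```

```bash
python3 -c "
from m import *
print(state()['ee_pos']);wrist((.6573,.0136),.047,.027)
d(.6573,.0136,.0225)"
```

```text
[0.65576126 0.0140016  0.14528214]
wrist [322. 236.] [0.6576 0.0124 0.0261] 172 [0.6582 0.0123 0.0466]
delta [ 2.000e-02 -1.000e-02  1.256e+01] [-0.     0.003 -0.   ]
```

>>> {"name": "send_rows", "arguments": {
  "deltas": [
    [1,0,0,4,0,0,0],
    [1,0,0,8,0,0,0],
    [1,0,0,10.5,0,0,0],
    [1,0,0,12,0,0,0],
    [1,0,0,12.5,0,0,0],
    [1,0,0,12.5,0,0,0],
    [1,0,0,12.5,0,0,0],
    [1,0,0,12.5,0,0,0]
  ]
}}

```text
t: 9.88
ee_pos: [0.6605, 0.0129, 0.0274]
tcp_rot: [3.141, -0.005, -0.001]
ft_force: [-0.1, -0.4, 0.3]
finger_gap: 0.094
finger_force: 0.0
```

>>> {"name": "send_rows", "arguments": {
  "deltas": [
    [-1,0,0,0,0,0,0],
    [-1,0,0,0,0,0,0],
    [-1,0,0,0,0,0,0],
    [-1,0,0,0,0,0,0],
    [-1,0,0,0,0,0,0],
    [-1,0,0,0,0,0,0],
    [-1,0,0,0,0,0,0],
    [-1,0,0,0,0,0,0],
    [-1,0,0,0,0,0,0]
  ],
  "squeeze": 9
}}

```text
t: 10.63
ee_pos: [0.6581, 0.0133, 0.0242]
tcp_rot: [3.141, 0.0, -0.0]
ft_force: [-0.4, -0.4, 0.6]
finger_gap: 0.0539
finger_force: 9.0
```

>>> {"name": "send_rows", "arguments": {
  "deltas": [
    [-1,0,0,-1,0,0,0],
    [-1,0,0,-4,0,0,0],
    [-1,0,0,-8,0,0,0],
    [-1,-1,0.8,-11.5,0,0,0],
    [-1,-3.5,2.7,-14,0,0,0],
    [-1,-6.7,5.2,-14.6,0,0,0],
    [-1,-9.9,7.7,-14.6,0,0,0],
    [-1,-13,10.1,-14.6,0,0,0],
    [-1,-16,12.4,-14.6,0,0,0],
    [-1,-18.8,14.5,-14.6,0,0,0],
    [-1,-20.7,16,-14.6,0,0,0],
    [-1,-22.3,17.2,-14.6,0,0,0]
  ]
}}

```text
t: 11.63
ee_pos: [0.4333, -0.1595, 0.1708]
tcp_rot: [3.141, -0.0, -0.001]
ft_force: [0.2, -0.1, -1.1]
finger_gap: 0.0533
finger_force: 9.0
```

>>> {"name": "send_rows", "arguments": {
  "deltas": [
    [-1,0,0,0,0,0,0],
    [-1,0,0,0,0,0,0],
    [-1,0,0,0,0,0,0]
  ]
}}

```text
t: 11.88
ee_pos: [0.4358, -0.1583, 0.1708]
tcp_rot: [3.142, -0.001, -0.0]
ft_force: [1.2, -0.6, -1.4]
finger_gap: 0.0539
finger_force: 9.0
```

```bash
python3 -c "
from m import *
d(.435,-.159,.066); c=cap('scene','s2.png')
print(top(c,(259,200),.056,.034))"
```

```text
delta [-0.09  0.07 10.48] [ 0.    -0.001 -0.   ]
(array([ 0.43674824, -0.15769343,  0.03310651]), 86, array([ 0.43669984, -0.15781628,  0.05477733]))
```

>>> {"name": "send_rows", "arguments": {
  "deltas": [
    [-1,0,0,3,0,0,0],
    [-1,0,0,6,0,0,0],
    [-1,0,0,8,0,0,0],
    [-1,0,0,9.3,0,0,0],
    [-1,0,0,10,0,0,0],
    [-1,0,0,10.3,0,0,0],
    [-1,0,0,10.4,0,0,0],
    [-1,0,0,10.4,0,0,0],
    [-1,0,0,10.4,0,0,0],
    [-1,0,0,10.4,0,0,0]
  ]
}}

```text
t: 12.77
ee_pos: [0.436, -0.159, 0.0673]
tcp_rot: [3.14, -0.002, -0.0]
ft_force: [0.2, -0.3, -0.1]
finger_gap: 0.0537
finger_force: 9.0
```

>>> {"name": "send_rows", "arguments": {
  "deltas": [
    [-1,-0.05,0,0.1,0,0,0],
    [-1,-0.05,0,0.15,0,0,0],
    [-1,-0.05,0,0.15,0,0,0],
    [-1,-0.05,0,0.15,0,0,0],
    [-1,-0.05,0,0.15,0,0,0]
  ]
}}

```text
t: 13.18
ee_pos: [0.4348, -0.1588, 0.0651]
tcp_rot: [3.141, -0.001, -0.0]
ft_force: [-0.6, 0.3, 1.9]
finger_gap: 0.0536
finger_force: 9.0
```

Contact felt at the expected height; release and rise.

>>> {"name": "send_rows", "arguments": {
  "deltas": [
    [0.4,0,0,0,0,0,0],
    [0.7,0,0,0,0,0,0],
    [0.7,0,0,0,0,0,0],
    [0.7,0,0,0,0,0,0],
    [0.7,0,0,0,0,0,0]
  ]
}}

```text
t: 13.6
ee_pos: [0.4344, -0.1585, 0.0646]
tcp_rot: [-3.141, 0.0, -0.0]
ft_force: [0.1, 0.4, -0.4]
finger_gap: 0.0795
finger_force: 0.0
```

>>> {"name": "send_rows", "arguments": {
  "deltas": [
    [0.7,0,0,-2,0,0,0],
    [0.7,0,0,-5,0,0,0],
    [0.7,0,0,-9,0,0,0],
    [0.7,0,0,-13,0,0,0],
    [0.7,0,0,-16,0,0,0],
    [0.7,0,0,-18,0,0,0],
    [0.7,-2,0,-18.5,0,0,0],
    [1,-2.5,0,-18.5,0,0,0],
    [1,-2.5,0,-18.5,0,0,0],
    [1,-2.5,0,-18.5,0,0,0]
  ]
}}

```text
t: 14.43
ee_pos: [0.4091, -0.1582, 0.2486]
tcp_rot: [-3.141, 0.001, -0.001]
ft_force: [-0.5, 0.2, -0.1]
finger_gap: 0.0932
finger_force: 0.0
```

```bash
python3 -c "
from m import *
wrist((.4345,-.159),.088,.027,'w4.png');wrist((.4345,-.159),.018,.09)
d(.66,.2803,.25)"
```

```text
wrist [323. 198.] [ 0.4338 -0.1574  0.026 ] 145 [ 0.4342 -0.1573  0.0876]
wrist [323. 188.] [ 0.4337 -0.1597  0.0881] 410 [ 0.444  -0.1596  0.0174]
delta [ 25.06 -43.85  -0.15] [-0.001  0.002 -0.   ]
```

View pics/w4.png

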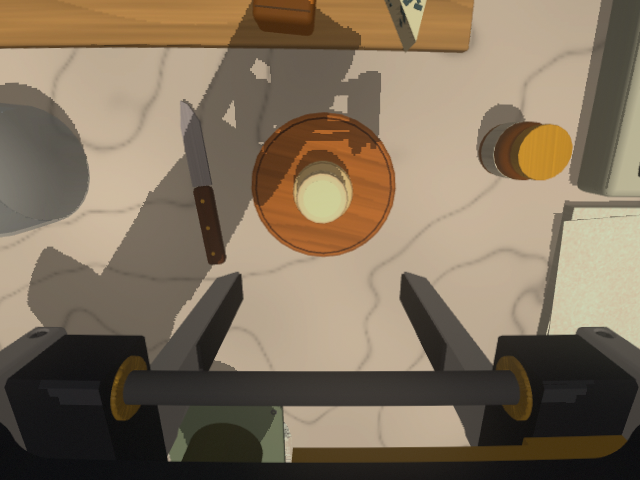

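The medium cheese sits centred on the large one (322,198). Now the small one.

>>> {"name": "send_rows", "arguments": {
  "deltas": [
    [1,2,-3.5,0,0,0,0],
    [1,4,-7,0,0,0,0],
    [1,6,-10.5,0,0,0,0],
    [1,8,-14,0,0,0,0],
    [1,10,-17.5,0,0,0,0],
    [1,12,-21,0,0,0,0],
    [1,14,-24.5,0,0,0,0],
    [1,16,-28,0,0,0,0],
    [1,18,-31.5,0,0,0,0],
    [1,20,-35,0,0,0,0],
    [1,22,-38.5,0,0,0,0],
    [1,24,-41.5,2,0,0,0]
  ]
}}

```text
t: 15.53
ee_pos: [0.6526, 0.2602, 0.2326]
tcp_rot: [-3.139, -0.007, 0.001]
ft_force: [1.4, -0.2, 2.2]
finger_gap: 0.0941
finger_force: 0.0
```

```bash
python3 -c "
from m import *
d(.66,.2803,.0225)"
```

```text
delta [ 0.59 -1.96 21.02] [-0.002 -0.007  0.001]
```

>>> {"name": "send_rows", "arguments": {
  "deltas": [
    [1,0.7,-1.5,2,0,0,0],
    [1,1,-2.2,5,0,0,0],
    [1,1,-2.2,8,0,0,0],
    [1,1,-2.2,8,0,0,0],
    [1,1,-2.2,8,0,0,0],
    [1,1,-2.2,8,0,0,0]
  ]
}}

```text
t: 16.03
ee_pos: [0.6602, 0.2785, 0.1503]
tcp_rot: [-3.141, -0.001, -0.0]
ft_force: [-0.1, 0.4, 0.7]
finger_gap: 0.0938
finger_force: 0.0
```

```bash
python3 -c "
from m import *
wrist((.66,.2803),.043,.02)
d(.66,.2803,.0225)"
```

```text
wrist [320. 236.] [0.6604 0.2821 0.0192] 120 [0.6605 0.282  0.0425]
delta [-0.16 -0.16 12.95] [-0.001 -0.003 -0.001]
```

>>> {"name": "send_rows", "arguments": {
  "deltas": [
    [1,0,-0.2,4,0,0,0],
    [1,0,-0.2,8,0,0,0],
    [1,0,-0.2,10.8,0,0,0],
    [1,0,-0.2,12.4,0,0,0],
    [1,0,-0.2,12.9,0,0,0],
    [1,0,-0.2,13.0,0,0,0],
    [1,0,-0.2,13.0,0,0,0],
    [1,0,-0.2,13.0,0,0,0],
    [1,0,-0.2,13.0,0,0,0]
  ]
}}

```text
t: 16.83
ee_pos: [0.6618, 0.281, 0.0229]
tcp_rot: [-3.14, -0.005, -0.0]
ft_force: [0.3, -0.6, -0.6]
finger_gap: 0.0943
finger_force: 0.0
```

>>> {"name": "send_rows", "arguments": {
  "deltas": [
    [-1,0,0,0,0,0,0],
    [-1,0,0,0,0,0,0],
    [-1,0,0,0,0,0,0],
    [-1,0,0,0,0,0,0],
    [-1,0,0,0,0,0,0],
    [-1,0,0,0,0,0,0],
    [-1,0,0,0,0,0,0],
    [-1,0,0,0,0,0,0],
    [-1,0,0,0,0,0,0],
    [-1,0,0,0,0,0,0]
  ],
  "squeeze": 7
}}

```text
t: 17.67
ee_pos: [0.6596, 0.2804, 0.0196]
tcp_rot: [3.142, 0.0, -0.0]
ft_force: [-0.1, -0.5, 0.0]
finger_gap: 0.0395
finger_force: 7.0
```

```bash
python3 -c "
from m import *
d(.4345,-.158,.2)"
```

```text
delta [-22.5   43.84 -18.03] [ 0.  0. -0.]
```

>>> {"name": "send_rows", "arguments": {
  "deltas": [
    [-1,0,0,-1,0,0,0],
    [-1,0,0,-4,0,0,0],
    [-1,0,0,-8,0,0,0],
    [-1,0,0,-12,0,0,0],
    [-1,-0.7,1.5,-15,0,0,0],
    [-1,-2,4,-18,0,0,0],
    [-1,-4,7.5,-18,0,0,0],
    [-1,-5.7,11,-18,0,0,0],
    [-1,-7.5,14.6,-18,0,0,0],
    [-1,-9.3,18.1,-18,0,0,0],
    [-1,-11.1,21.6,-18,0,0,0],
    [-1,-12.9,25.1,-18,0,0,0]
  ]
}}

```text
t: 18.67
ee_pos: [0.5295, 0.028, 0.2007]
tcp_rot: [3.141, -0.001, 0.0]
ft_force: [0.7, 0.3, -0.3]
finger_gap: 0.0396
finger_force: 7.0
```

>>> {"name": "send_rows", "arguments": {
  "deltas": [
    [-1,-1.8,3.5,0,0,0,0],
    [-1,-3.6,7,0,0,0,0],
    [-1,-5.4,10.5,0,0,0,0],
    [-1,-7,13.7,0,0,0,0],
    [-1,-8.3,16.3,0,0,0,0],
    [-1,-9.3,18.1,0,0,0,0],
    [-1,-9.7,18.8,0,0,0,0],
    [-1,-9.7,18.8,0,0,0,0],
    [-1,-9.7,18.8,0,0,0,0],
    [-1,-9.7,18.8,0,0,0,0]
  ]
}}

```text
t: 19.5
ee_pos: [0.4341, -0.1576, 0.2]
tcp_rot: [-3.141, -0.001, 0.001]
ft_force: [0.7, 0.0, -0.0]
finger_gap: 0.0397
finger_force: 7.0
```

```bash
python3 -c "
from m import *
d(.4337,-.158,.0935)
c=cap('scene'); print(top(c,(258,193),.088,.027))
"
```

```text
delta [-0.05  0.04 10.64] [-0.    -0.001  0.001]
(array([ 0.4393098 , -0.1554523 ,  0.02374986]), 65, array([ 0.43830339, -0.15503055,  0.08675939]))
```

>>> {"name": "send_rows", "arguments": {
  "deltas": [
    [-1,0,0,3,0,0,0],
    [-1,0,0,6,0,0,0],
    [-1,0,0,8.2,0,0,0],
    [-1,0,0,9.5,0,0,0],
    [-1,0,0,10.2,0,0,0],
    [-1,0,0,10.5,0,0,0],
    [-1,0,0,10.6,0,0,0],
    [-1,0,0,10.6,0,0,0],
    [-1,0,0,10.6,0,0,0],
    [-1,0,0,10.6,0,0,0],
    [-1,0,0,10.6,0,0,0]
  ]
}}

```text
t: 20.47
ee_pos: [0.4342, -0.1589, 0.0946]
tcp_rot: [3.141, -0.002, -0.0]
ft_force: [-0.4, 0.6, -0.8]
finger_gap: 0.0396
finger_force: 7.0
```

>>> {"name": "send_rows", "arguments": {
  "deltas": [
    [-1,0,-0.05,0.1,0,0,0],
    [-1,0,-0.05,0.15,0,0,0],
    [-1,0,-0.05,0.15,0,0,0],
    [-1,0,-0.05,0.15,0,0,0],
    [-1,0,-0.05,0.15,0,0,0]
  ]
}}

```text
t: 20.88
ee_pos: [0.4337, -0.1581, 0.0925]
tcp_rot: [3.141, -0.0, -0.0]
ft_force: [-0.3, 0.0, 2.5]
finger_gap: 0.0401
finger_force: 7.0
```

>>> {"name": "send_rows", "arguments": {
  "deltas": [
    [0.1,0,0,0,0,0,0],
    [0.5,0,0,0,0,0,0],
    [0.5,0,0,0,0,0,0],
    [0.5,0,0,0,0,0,0],
    [0.5,0,0,0,0,0,0]
  ]
}}

```text
t: 21.3
ee_pos: [0.4335, -0.158, 0.0921]
tcp_rot: [-3.142, 0.0, -0.0]
ft_force: [-0.1, -1.3, -0.5]
finger_gap: 0.069
finger_force: 0.0
```

>>> {"name": "send_rows", "arguments": {
  "deltas": [
    [0.5,0,0,-2,0,0,0],
    [0.5,0,0,-5,0,0,0],
    [0.5,0,0,-9,0,0,0],
    [0.5,0,0,-13,0,0,0],
    [0.5,0,0,-16,0,0,0],
    [0.5,0,0,-17,0,0,0],
    [0.5,-2,0,-17,0,0,0],
    [0.5,-2.5,0,-17,0,0,0],
    [0.5,-2.5,0,-17,0,0,0]
  ]
}}

```text
t: 22.05
ee_pos: [0.4073, -0.1575, 0.261]
tcp_rot: [-3.14, 0.002, -0.001]
ft_force: [0.4, 0.6, 0.0]
finger_gap: 0.0705
finger_force: 0.0
```

```bash
python3 -c "
from m import *
c,W=wrist((.434,-.158),.116,.02,'w5.png')
d(.45,.21,.32)"
```

```text
wrist [322. 199.] [ 0.434  -0.1568  0.0191] 111 [ 0.4342 -0.1566  0.1155]
delta [  4.18 -36.77  -5.88] [-0.001  0.002 -0.001]
```

View pics/w5.png

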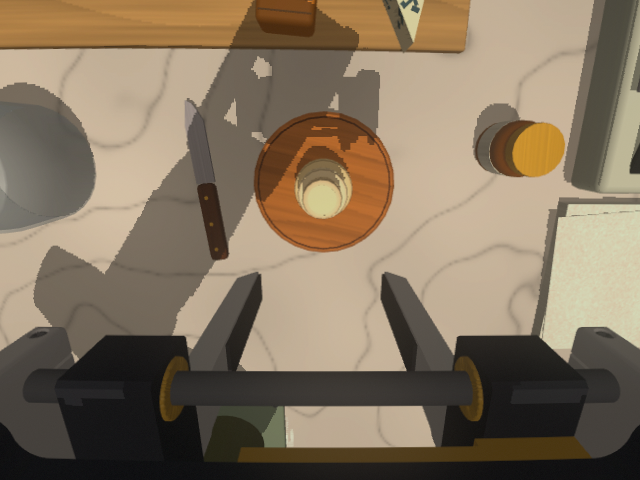

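The tower is straight: small cheese at (323,199) above the others. Now the dome.

>>> {"name": "send_rows", "arguments": {
  "deltas": [
    [1,0.2,-2.5,-3,0,0,0],
    [1,0.4,-6,-5,0,0,0],
    [1,0.6,-10,-7,0,0,0],
    [1,0.8,-14,-8,0,0,0],
    [1,1,-18,-8,0,0,0],
    [1,1.2,-22,-8,0,0,0],
    [1,1.3,-26,-8,0,0,0],
    [1,1.3,-30,-8,0,0,0],
    [1,1.3,-33.5,-8,0,0,0],
    [1,1.3,-36,-8,0,0,0],
    [1,1.3,-37,-8,0,0,0],
    [1,1.3,-37,-8,0,0,0]
  ]
}}

```text
t: 23.1
ee_pos: [0.4212, 0.2138, 0.3406]
tcp_rot: [3.141, 0.003, 0.004]
ft_force: [-0.6, -0.8, -0.7]
finger_gap: 0.0939
finger_force: 0.0
```

>>> {"name": "send_rows", "arguments": {
  "deltas": [
    [1,0,0,0,0,0,0],
    [1,0,0,0,0,0,0],
    [1,0,0,0,0,0,0]
  ]
}}

```text
t: 23.35
ee_pos: [0.4219, 0.2106, 0.342]
tcp_rot: [3.141, 0.0, -0.002]
ft_force: [0.9, 0.5, -0.8]
finger_gap: 0.0944
finger_force: 0.0
```

```bash
python3 -c "
from m import *
print(state()['ee_pos']); c,W=wrist((.464,.2146),.165,.0155,'w6.png')
P=cloud(c,W); h=cv2.cvtColor(c['image'],cv2.COLOR_RGB2HSV)
q=np.linalg.norm(P-[.464,.2146,.155],axis=2)<.03
print(np.nanmax(P[q][:,2]),np.nanmedian(P[q],axis=0), np.nanmin(P[q],axis=0),np.nanmax(P[q],axis=0))
d(.464,.2146,.2)"
```

```text
[0.42192182 0.21062137 0.34202706]
wrist [318. 179.] [0.4618 0.216  0.0135] 77 [0.4622 0.2156 0.1635]
0.1663104422215636 [0.46319804 0.21559973 0.1631016 ] [0.44756688 0.20127111 0.14395434] [0.47658836 0.23114397 0.16631044]
delta [ 4.2  -0.41 14.22] [ 0.    -0.    -0.003]
```

View pics/w6.png

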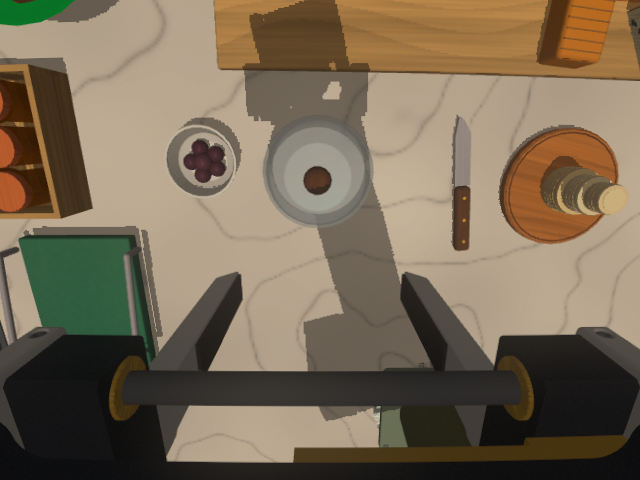

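The knob is at (317,180); the tower at right still stands.

>>> {"name": "send_rows", "arguments": {
  "deltas": [
    [1,2,-0.3,3,0,0,0],
    [1,4,-0.5,6,0,0,0],
    [1,4.05,-0.5,10,0,0,0],
    [1,4.05,-0.5,14,0,0,0],
    [1,4.05,-0.5,16.5,0,0,0],
    [1,4.05,-0.5,18.5,0,0,0],
    [1,4.05,-0.5,19.5,0,0,0],
    [1,4.05,-0.5,20,0,0,0],
    [1,4.05,-0.5,20,0,0,0],
    [1,4.05,-0.5,20,0,0,0],
    [1,4.05,-0.5,20,0,0,0]
  ]
}}

```text
t: 24.32
ee_pos: [0.4637, 0.2172, 0.1442]
tcp_rot: [-3.141, -0.004, -0.0]
ft_force: [0.6, 0.5, 0.3]
finger_gap: 0.0939
finger_force: 0.0
```

```bash
python3 -c "
from m import *
d(.462,.2158,.132);c,W=wrist((.462,.2158),.165,.0155)"
```

```text
delta [-0.18  0.14  1.22] [-0.001 -0.004 -0.   ]
wrist [325. 307.] [0.464  0.2157 0.0135] 152 [0.4635 0.2158 0.1635]
```

>>> {"name": "send_rows", "arguments": {
  "deltas": [
    [1,0,0,0.6,0,0,0],
    [1,0,0,0.9,0,0,0],
    [1,0,0,0.9,0,0,0],
    [1,0,0,0.9,0,0,0],
    [1,0,0,0.9,0,0,0]
  ]
}}

```text
t: 24.78
ee_pos: [0.462, 0.217, 0.1331]
tcp_rot: [3.142, 0.0, -0.0]
ft_force: [-0.2, -0.7, 0.4]
finger_gap: 0.0935
finger_force: 0.0
```

>>> {"name": "send_rows", "arguments": {
  "deltas": [
    [-1,0,0,0,0,0,0],
    [-1,0,0,0,0,0,0],
    [-1,0,0,0,0,0,0],
    [-1,0,0,0,0,0,0],
    [-1,0,0,0,0,0,0],
    [-1,0,0,0,0,0,0],
    [-1,0,0,0,0,0,0],
    [-1,0,0,0,0,0,0],
    [-1,0,0,0,0,0,0],
    [-1,0,0,0,0,0,0],
    [-1,0,0,0,0,0,0]
  ],
  "squeeze": 30
}}

```text
t: 25.7
ee_pos: [0.4622, 0.2165, 0.1332]
tcp_rot: [3.141, 0.0, -0.0]
ft_force: [0.4, -1.7, 0.1]
finger_gap: 0.0309
finger_force: 30.0
```

>>> {"name": "send_rows", "arguments": {
  "deltas": [
    [-1,0,0,-0.4,0,0,0],
    [-1,0,0,-1,0,0,0],
    [-1,0,0,-2,0,0,0],
    [-1,0,0,-4,0,0,0],
    [-1,0,0,-6.5,0,0,0],
    [-1,0,0,-9,0,0,0],
    [-1,0,0,-11.5,0,0,0],
    [-1,0,0,-14,0,0,0],
    [-1,0,0,-16,0,0,0],
    [-1,0,0,-17,0,0,0],
    [-1,0,0,-17,0,0,0],
    [-1,0,0,-17,0,0,0]
  ]
}}

```text
t: 26.7
ee_pos: [0.462, 0.217, 0.3031]
tcp_rot: [-3.141, -0.0, -0.0]
ft_force: [-0.9, 0.1, -4.2]
finger_gap: 0.0304
finger_force: 30.0
```

```bash
python3 -c "
from m import *
cap('scene','s3.png'); print(state()['finger_gap'])
d(.434,-.158,.3)"
```

```text
0.030411580746753066
delta [-2.72 37.48  0.21] [ 0.001  0.003 -0.   ]
```

View pics/s3.png

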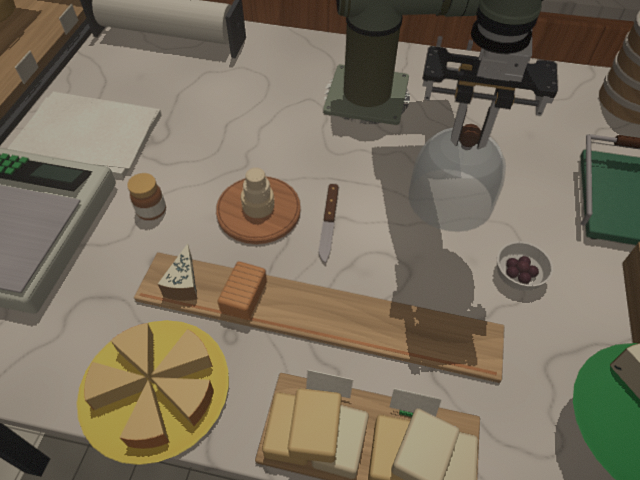

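The dome hangs level in the gripper (460,180), and the tower stands whole at (258,195).

>>> {"name": "send_rows", "arguments": {
  "deltas": [
    [-1,0,0.7,0,0,0,0],
    [-1,-0.2,2,0,0,0,0],
    [-1,-0.4,4,0,0,0,0],
    [-1,-0.6,6.5,0,0,0,0],
    [-1,-0.8,9,0,0,0,0],
    [-1,-1,11.5,0,0,0,0],
    [-1,-1.2,14,0,0,0,0],
    [-1,-1.4,16.5,0,0,0,0],
    [-1,-1.6,19,0,0,0,0],
    [-1,-1.8,21.5,0,0,0,0],
    [-1,-2,24,0,0,0,0],
    [-1,-2.2,26.5,0,0,0,0]
  ]
}}

```text
t: 27.75
ee_pos: [0.4385, -0.05, 0.3021]
tcp_rot: [3.142, 0.002, -0.001]
ft_force: [0.7, 0.3, -6.1]
finger_gap: 0.0303
finger_force: 30.0
```

>>> {"name": "send_rows", "arguments": {
  "deltas": [
    [-1,-0.2,2.5,0,0,0,0],
    [-1,-0.3,5,0,0,0,0],
    [-1,-0.4,7.2,0,0,0,0],
    [-1,-0.5,9,0,0,0,0],
    [-1,-0.6,10.2,0,0,0,0],
    [-1,-0.6,10.8,0,0,0,0],
    [-1,-0.6,11,0,0,0,0],
    [-1,-0.6,11,0,0,0,0],
    [-1,-0.6,11,0,0,0,0],
    [-1,-0.6,11,0,0,0,0]
  ]
}}

```text
t: 28.58
ee_pos: [0.4341, -0.1571, 0.3032]
tcp_rot: [-3.141, 0.0, 0.001]
ft_force: [0.8, 0.5, -5.7]
finger_gap: 0.0307
finger_force: 30.0
```

```bash
python3 -c "
from m import *
print(state()['finger_gap'])
cap('scene','s4.png');cap('wrist','w7.png')
d(.434,-.1585,.16)"
```

```text
0.03069553602500306
delta [-0.02  0.13 14.33] [-0.    -0.     0.001]
```

View pics/w7.png

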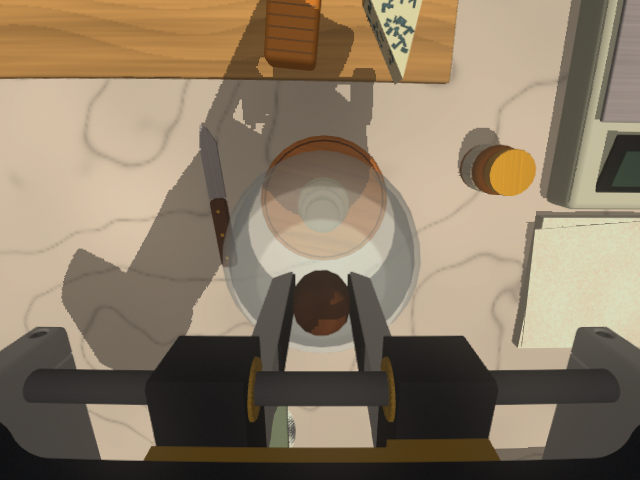

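Dome and knob (321,302) line up with the board and tower at column 323. Lowering.

>>> {"name": "send_rows", "arguments": {
  "deltas": [
    [-1,0,0.05,0.7,0,0,0],
    [-1,0,0.1,2,0,0,0],
    [-1,0,0.1,4,0,0,0],
    [-1,0,0.1,6,0,0,0],
    [-1,0,0.1,8,0,0,0],
    [-1,0,0.1,10,0,0,0],
    [-1,0,0.1,11.5,0,0,0],
    [-1,0,0.1,12.7,0,0,0],
    [-1,0,0.1,13.5,0,0,0],
    [-1,0,0.1,14,0,0,0],
    [-1,0,0.1,14.2,0,0,0],
    [-1,0,0.1,14.2,0,0,0]
  ]
}}

```text
t: 29.68
ee_pos: [0.4341, -0.159, 0.1611]
tcp_rot: [-3.142, 0.0, -0.0]
ft_force: [-0.7, -0.1, -4.5]
finger_gap: 0.0303
finger_force: 30.0
```

>>> {"name": "send_rows", "arguments": {
  "deltas": [
    [-1,0,0,0.1,0,0,0],
    [-1,0,0,0.2,0,0,0],
    [-1,0,0,0.3,0,0,0],
    [-1,0,0,0.4,0,0,0],
    [-1,0,0,0.5,0,0,0],
    [-1,0,0,0.5,0,0,0],
    [-1,0,0,0.5,0,0,0],
    [-1,0,0,0.5,0,0,0]
  ]
}}

```text
t: 30.35
ee_pos: [0.434, -0.159, 0.1562]
tcp_rot: [-3.142, -0.0, -0.0]
ft_force: [-0.2, -1.1, -4.9]
finger_gap: 0.0305
finger_force: 30.0
```

>>> {"name": "send_rows", "arguments": {
  "deltas": [
    [-1,0,0,0.1,0,0,0],
    [-1,0,0,0.2,0,0,0],
    [-1,0,0,0.3,0,0,0],
    [-1,0,0,0.4,0,0,0],
    [-1,0,0,0.4,0,0,0],
    [-1,0,0,0.4,0,0,0]
  ]
}}

```text
t: 30.85
ee_pos: [0.434, -0.159, 0.1521]
tcp_rot: [-3.141, 0.0, -0.0]
ft_force: [0.0, -0.2, -4.2]
finger_gap: 0.031
finger_force: 30.0
```

>>> {"name": "send_rows", "arguments": {
  "deltas": [
    [-1,0,0,0.05,0,0,0],
    [-1,0,0,0.1,0,0,0],
    [-1,0,0,0.1,0,0,0],
    [-1,0,0,0.1,0,0,0]
  ]
}}

```text
t: 31.18
ee_pos: [0.4341, -0.159, 0.1512]
tcp_rot: [-3.142, 0.0, -0.0]
ft_force: [-0.8, -0.4, -4.7]
finger_gap: 0.0303
finger_force: 30.0
```

>>> {"name": "send_rows", "arguments": {
  "deltas": [
    [-1,0,0,0.03,0,0,0],
    [-1,0,0,0.06,0,0,0],
    [-1,0,0,0.06,0,0,0],
    [-1,0,0,0.06,0,0,0]
  ]
}}

```text
t: 31.52
ee_pos: [0.4342, -0.1592, 0.1511]
tcp_rot: [3.141, -0.0, -0.0]
ft_force: [-1.7, 1.1, -0.2]
finger_gap: 0.0306
finger_force: 30.0
```

The board now carries the glass; release and rise.

>>> {"name": "send_rows", "arguments": {
  "deltas": [
    [-0.2,0,0,0,0,0,0],
    [0.2,0,0,0,0,0,0],
    [0.5,0,0,0,0,0,0],
    [0.5,0,0,0,0,0,0],
    [0.5,0,0,0,0,0,0],
    [0.5,0,0,0,0,0,0]
  ]
}}

```text
t: 32.02
ee_pos: [0.4343, -0.1591, 0.1508]
tcp_rot: [3.141, -0.0, -0.0]
ft_force: [0.1, 1.1, 0.4]
finger_gap: 0.0669
finger_force: 0.0
```

>>> {"name": "send_rows", "arguments": {
  "deltas": [
    [0.5,0,0,-1,0,0,0],
    [0.5,0,0,-3,0,0,0],
    [0.5,0,0,-6,0,0,0],
    [0.5,0,0,-10,0,0,0],
    [0.5,0,0,-14,0,0,0],
    [0.5,0,0,-16,0,0,0],
    [0.5,-2.5,0,-18,0,0,0],
    [0.5,-3.5,0,-18,0,0,0],
    [0.5,-3.5,0,-18,0,0,0],
    [0.5,-3.5,0,-18,0,0,0]
  ]
}}

```text
t: 32.85
ee_pos: [0.3986, -0.1588, 0.3297]
tcp_rot: [-3.141, 0.0, -0.001]
ft_force: [-0.3, -0.3, -1.6]
finger_gap: 0.0703
finger_force: 0.0
```

```bash
python3 -c "
from m import *
wrist((.434,-.159),.183,.0155,'w8.png'); wrist((.434,-.159),.018,.09)"
```

```text
wrist [322. 190.] [ 0.4339 -0.1579  0.0137] 92 [ 0.4338 -0.1579  0.1814]
wrist [322. 173.] [ 0.4323 -0.1594  0.0857] 329 [ 0.5018 -0.1644  0.017 ]
```

View pics/w8.png

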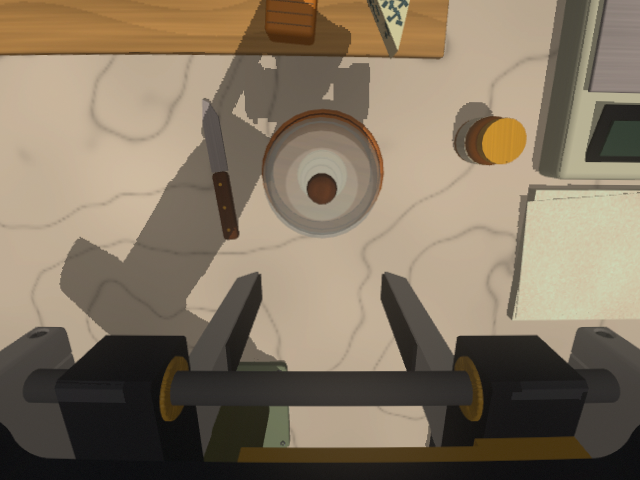

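The dome stands level and centred over the tower: the knob at (322,188) is within about 2 mm of the board's middle. Handing in.

```bash
python3 -c "
from plant import r
print(r.job_done())"
```

```text
the job is handed in; nothing more can be done
None
```

The cheese tower is stacked on the round board and covered by the dome, each centred within about 2 mm by the wrist camera, and I handed the job in at about 33 s; no verdict was returned.

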